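# Proof-pull the spare headphone hook, then clear the crowded one

## Task

The empty stand's hook has just been pressed into its post: grip it and pull it straight out along its length with a steadily rising force, without jerking, stop at 15 N (well under 20), keep that up for a second to prove it holds, then ease off and let it spring back home. Then move the front headphones (round cups) from the crowded stand's hook to hang freely on the proved hook, and last take down the rear headphones (square cups) and stand them gently upright in the middle of the cork pad, one cup towards each end of its long side. Drop nothing, and leave the other things on the table where they are.

Things in the scene. Friction and masses are not known exactly. Their poses are not given: they have to be found in the camera images.
- spare_stand: The empty headphone stand, fixed: dark steel foot 200 (x) x 150 (y) x 20 mm; at its rear a dark wood post 235 mm tall, 50 mm wide, front face at x = +55 mm; a level steel arm runs from it to x = -170 mm, towards the robot's side. Origin on the table under the foot's centre. Its arm is the freshly pressed-in spare hook. May be left or right.
- spare_hook (a joint): How far the spare hook's arm has come out of its post along the stand's -x, m. 0 = home. It sits elastically in a hidden bush: it comes out 1 mm for every 2 N of pull (2000 N/m, so 7.5 mm at 15 N) and springs back by itself; it cannot turn or move otherwise.
- spare_mid (a point): On the top of the spare hook's arm, on its centre line, midway along (110 mm from the post's face, 103 mm from the lip); moves with the arm. Axes as the stand's. The arm is 30 mm wide (y), 14 mm thick, its flat top 215 mm above the table; its last 12 mm form a lip 16 mm higher. 
- full_stand: The crowded headphone stand, fixed: dark steel foot 200 (x) x 150 (y) x 20 mm; at its rear a dark wood post 235 mm tall, 50 mm wide, front face at x = +55 mm; a level steel arm runs from it to x = -170 mm, towards the robot's side. Origin on the table under the foot's centre. Both headphones hang on its rigid arm: the square pair at the rear, x = -10 mm, the round pair in front, x = -97 mm.
- full_mid (a point): On the top of the crowded stand's arm, on its centre line, at full_stand's x = -55 mm. Axes as the stand's. The arm is 30 mm wide (y), 14 mm thick, its flat top 215 mm above the table; its last 12 mm form a lip 16 mm higher. 
- round_phones: Front pair of wireless headphones, with round cups 80 mm across and 36 mm thick. Overall 184 mm wide (y, cup to cup), 175 mm tall, 0.17 to 0.35 kg; 114 mm free between the cups. Origin midway between the cups' lower ends, z up, x across the thin direction (at the start axes as full_stand's).
- round_phones_band (a point): Centre of the underside of the round pair's headband, which rests on the hook, 145 mm above the body's origin. The padded black band above it is a block 34 mm (x) by 64 mm (y) by 30 mm tall; 12 mm thick dark steel arches run from it down to the cups at y = +-80 mm.
- square_phones: Rear pair of wireless headphones, with square flat-bottomed cups 72 mm (x) by 36 mm (y) by 85 mm tall, on which it can stand. Overall 184 mm wide (y, cup to cup), 175 mm tall, 0.17 to 0.35 kg; 114 mm free between the cups. Origin midway between the cups' lower ends, z up, x across the thin direction (at the start axes as full_stand's).
- square_phones_band (a point): Centre of the underside of the square pair's headband, which rests on the hook, 145 mm above the body's origin. The padded black band above it is a block 34 mm (x) by 64 mm (y) by 30 mm tall; 12 mm thick dark steel arches run from it down to the cups at y = +-80 mm.
- pad: Thin cork pad fixed on the table, 240 mm (its x, the long side) x 130 mm (y) x 4 mm thick, lying between and in front of the stands. Origin under its centre, at table height.
- tea_cup: Bystander: white cup, 76 mm wide, 60 mm tall. Origin at its underside.
- clay_vase: Bystander: clay vase, 84 mm wide, 110 mm tall. Origin at its underside.
- wood_bowl: Bystander: wooden bowl, 140 mm wide, 60 mm tall. Origin at its underside.
- small_book: Bystander: closed book, 130 x 90 x 18 mm, lying flat. Origin at its underside.
- stone: Bystander: rounded stone, 68 mm wide, 30 mm tall. Origin at its underside.
- tea_tin: Bystander: metal tin, 80 mm wide, 110 mm tall. Origin at its underside.

How it is judged (in metres and radians):
On the way, in this order (a step that is already met when the one before it is completed fails the run):
1. the spare hook is pulled outwards with at least 12 N (6 mm out) for half a second, both headphones still on the crowded hook (value of joint spare_hook above 0.006 m and distance of each of round_phones, square_phones from where it was at the start of the episode below 0.03 m), for 0.5 s.
2. the pull is eased off and the hook let go at its home position (within 1.5 mm) (value of joint spare_hook below 0.0015 m and contact force between the fingers and spare_stand below 0.1 N and distance of each of round_phones, square_phones from where it was at the start of the episode below 0.03 m), for 0.2 s.
3. the round-cupped headphones hang at rest, released, on the spare hook between post and lip, the square-cupped ones still on the crowded hook (x of round_phones_band in the frame of spare_mid between -0.09 and 0.095 m and y of round_phones_band in the frame of spare_mid between -0.022 and 0.022 m and z of round_phones_band in the frame of spare_mid between -0.006 and 0.006 m and angle between round_phones's own z axis and vertical below 0.2 rad and linear speed of round_phones below 0.03 m/s and contact force between the fingers and round_phones below 0.1 N and distance of square_phones from where it was at the start of the episode below 0.03 m), for 0.2 s.
At the end, for the whole second after the job is handed in: Round pair hangs released, at rest on the spare hook between post and lip (band on arm within 6 mm, 22 mm sideways, tilt 0.2 rad); hook home within 1.5 mm. Square pair stands released, at rest on the pad: within 35 mm along, 30 mm across its centre, cup line 0.3 rad of long side, tilt 0.08 (x of round_phones_band in the frame of spare_mid between -0.09 and 0.095 m and y of round_phones_band in the frame of spare_mid between -0.022 and 0.022 m and z of round_phones_band in the frame of spare_mid between -0.006 and 0.006 m and angle between round_phones's own z axis and vertical below 0.2 rad and linear speed of round_phones below 0.03 m/s and contact force between the fingers and round_phones below 0.1 N and x of square_phones in the frame of pad between -0.035 and 0.035 m and y of square_phones in the frame of pad between -0.03 and 0.03 m and z of square_phones in the frame of pad between -0.001 and 0.008 m and angle between the y axis of square_phones and the x axis of pad, either way round below 0.3 rad and angle between square_phones's own z axis and vertical below 0.08 rad and linear speed of square_phones below 0.02 m/s and contact force between the fingers and square_phones below 0.1 N and value of joint spare_hook below 0.0015 m); the robot touches nothing.
It fails at once if the spare hook is pulled with more than 21 N (10.5 mm out) (value of joint spare_hook above 0.0105 m).
It fails at once if the spare hook is jerked (moves outwards faster than 0.08 m/s) (velocity of joint spare_hook above 0.08 m/s).
It fails at once if a pair of headphones is dropped (moves faster than 0.6 m/s while the fingers do not hold it) ((contact force between the fingers and round_phones below 0.05 N and linear speed of round_phones above 0.6 m/s) or (contact force between the fingers and square_phones below 0.05 N and linear speed of square_phones above 0.6 m/s)).
It fails at once if a bystander is moved by more than 25 mm (distance of any of tea_cup, clay_vase, wood_bowl, small_book, stone, tea_tin from where it was at the start of the episode above 0.025 m).
It also fails if it takes over 72 s, if anything falls off the work surface, if the arm or the gripper's body presses on something with over 40 N, if the wrist force passes 120 N, or if a joint passes its speed limit or range.

## Robot

A 6-joint arm with a two-finger parallel gripper is mounted at the origin on the work surface. World frame = base frame: x ahead of the robot, y to its left, z up, the work surface at z = 0. Lengths are in mm, angles in degrees, forces in N, time in s.
With the tool pointing down it reaches from about 300 to 850 mm from the base axis. Payload 4.2 kg.
Tool frame: the origin (TCP) lies on the centre line of the jaws, within the pads' length; the fingertips stand 14 mm ahead of it and the grasp point (between the pads) lies 5 mm behind it; z points along the fingers, y is the line along which they close (so a half turn about z gives the same grasp; the last joint's range is limited). The gripper opens to 91 mm and grips with 3 to 60 N. Pads are 32 mm wide; open, the fingers measure 118 mm over their backs; the gripper's body (76 mm by 178 mm) begins 60 mm behind the grasp point.
Start: joints at [64.171, 18.312, 89.639, -0, 72.044, -1.146], TCP at [240.122, 522.478, 227.976] pointing down, gripper open.
Joint ranges: [-177.97, 177.97], [-48.28, 115.42], [12.27, 149.76], [-77.06, 257.06], [2.81, 150.46], [-146.56, 146.56]. Speed limits (degrees/s): [147.25, 147.25, 180, 180, 180, 180].

## Interface

Orientations are given as [roll, pitch, yaw] about the fixed x, y, z axes, in that order (R = Rz(yaw) Ry(pitch) Rx(roll)).
In Python, from workcell import env gives the robot as it stands.
- The arm moves only by the tool arm_command, never from a script. Its argument "motion" is a list of rows, each an object with "offset": the shift along the tool's x, y, z in m, a list of three; "spin": the turn about the tool's z in rad. In form: [{"offset": [tx, ty, tz], "spin": spin}, ...]. A call has 1 to 5 rows; each row shifts and turns the commanded pose from where the row before left it, along the tool's axes as they then stand; what a row does not reach is not made up. A row lasts 1/8 s, in which the tool goes at most 62.5 mm and 10.7 degrees, less where a joint would pass 70% of its speed; a pose out of reach is approached as far as the arm can. A call with a gripper value outside its range is refused whole. "jaw" is the finger opening in m, from 0 to 0.0912, set as the call begins (left out, the last holds). The fingers move at their own pace and stop on an object; "newtons" is the grip in N (left out, the last holds). Time passes only in rows, so rows that do not move let the fingers close. It gives the time, the measured TCP pose, the force, the opening and the grip force at its end, in the units of the state.
- env.state(): the state, without advancing time (a new reading comes with each control period).
- env.grab_frame(name): name is "scene" or "top" or "wrist"; returns (picture, depth): 420x560x3 uint8, blue, green, red; 420x560 float32, mm along the optical axis (not along the pixel's ray), 0 where there is no reading.
- env.camera_model(name): a dict with "fx", "fy", "cx", "cy" (pixels), "k1" (the pictures are not rectified: a ray, as slopes to the right and down, at radius r is drawn at 1 + k1 r^2 times it, then the intrinsics apply), "eye" and "rotation" of the camera in the world; the wrist camera has in their place "hand_eye" (4x4, takes a point from camera to tool coordinates, whose origin is the TCP and whose axes are the flange's). Camera axes: x right, y down, z forward; pixel columns grow to the right and rows downward; lengths in mm; the calibration is good to about 2 mm. A picture is of the moment at which its call begins: read the wrist's pose just before it. camera_model takes no time and is no camera call.
- env.job_done(): hands the job in; it is judged then, once.
Trained networks look in the newest picture that a camera, given by its name, has taken for a name from the list of things; names that differ only in an ending like _2 or _b are one class to them, and where a whole thing is asked for, a point or a joint stands for the part that bears it (a point fixed in the world has none). Each returns a list of dicts, best first, with "score" (0 to 1); they miss things now and then, are a little off and sometimes report something else, mostly with a low value. They report only what shows in the picture. A call takes as long as a camera call.
- env.boxes_of(camera, target): "bbox" ([left, top, right, bottom] in pixels, round what is visible of it).
- env.pinpoint(camera, target): "location" ([column, row] in pixels: a listed point, or the origin of a listed thing).
The state is a dict: "time_s": time; "qpos": joint angles; "qvel": joint speeds; "effort": joint torques, N m; "ee_pos": TCP position; "ee_rot": TCP orientation; "force": force on the tool from outside, world axes, zero at the start; "torque": the same for the moment, N m; "gripper_width": finger opening in mm; "gripper_force": force on a finger pad.
Only numpy, scipy, OpenCV 4.12 (cv2) and the standard library are available. Lean on these libraries where they do the work, as an engineer would, in place of code of your own. Each camera call takes 0.05 s, during which the arm holds its last target. There are 200 camera calls.

## Working session

There is one attempt and no reset: what is moved stays moved. The work goes in short steps, Python scripts to look and compute and a tool call to move; the robot and the scene stay as the last step left them, time stands still between calls to the robot, and variables do not carry over. Pictures are saved under pics/ and viewed, at most 10 in all, crops included, and the job is handed in when it is done.

Besides the shell and the picture viewer there is one more tool, called after "Call:" in YAML: its name, and indented under it one key for each argument. arm_command: Moves the arm, as the interface text tells. Its arguments: {"type":"object","properties":{"motion":{"type":"array"},"jaw":{"type":"number"},"newtons":{"type":"number"}},"required":["motion"]}

```bash
mkdir -p pics; ls
cat > h.py <<'E'
import numpy as np, cv2
from workcell import env
from scipy.spatial.transform import Rotation as R
def grab(n): 
    s=env.state(); p,d=env.grab_frame(n); return s,p,d
def ray(n,uv):
    c=env.camera_model(n); x=(uv[0]-c['cx'])/c['fx']; y=(uv[1]-c['cy'])/c['fy']
    a,b=x,y
    for _ in range(20):
        f=1+c['k1']*(a*a+b*b); a,b=x/f,y/f
    return np.array([a,b,1.])
def pose(n,s=None):
    c=env.camera_model(n)
    if 'eye' in c: return np.array(c['rotation']),np.array(c['eye'])
    T=np.array(c['hand_eye']); Rt=R.from_euler('xyz',s['ee_rot'],degrees=True).as_matrix()
    return Rt@T[:3,:3], Rt@T[:3,3]+np.array(s['ee_pos'])
def at_z(n,uv,z,s=None):
    Rm,e=pose(n,s); d=Rm@ray(n,uv); return e+d*(z-e[2])/d[2]
def at_d(n,uv,dep,s=None):
    Rm,e=pose(n,s); return e+Rm@ray(n,uv)*dep
E
python3 - <<'E'
from h import *
print(env.state())
for n in ['scene','top']:
    s,p,d=grab(n); cv2.imwrite(f'pics/{n}0.png',p); np.save(f'{n}.npy',d)
    c=env.camera_model(n); print(c)
    for t,z in [('spare_stand',0),('spare_mid',215),('full_stand',0),('full_mid',215),('round_phones_band',215),('square_phones_band',215),('round_phones',70),('square_phones',70),('pad',0),('tea_cup',0),('clay_vase',0),('wood_bowl',0),('small_book',0),('stone',0),('tea_tin',0)]:
        r=env.pinpoint(n,t)[:2]
        print(n,t,[(np.round(q['location']),round(q['score'],2),np.round(at_z(n,q['location'],z))) for q in r])
E
```

```text
pics
{'time_s': 0.0, 'qpos': array([ 6.41704927e+01,  1.83520820e+01,  8.97063466e+01,  6.35754579e-04,
        7.20416519e+01, -1.14648022e+00]), 'qvel': array([-0.11700384, -0.00843503,  0.03301826, -0.06654069, -0.02677655,
        0.00079594]), 'effort': array([ 1.29992721e-03, -4.12465811e+01, -2.31970417e+01,  7.27177807e-02,
        4.60649945e-02, -1.45769591e-04]), 'ee_pos': array([239.91622824, 522.04140289, 227.11622287]), 'ee_rot': array([-1.79899952e+02, -2.60677891e-03,  1.55316774e+02]), 'force': array([-0.50585302, -0.03372449, -0.38515889]), 'torque': array([0.00255889, 0.01523933, 0.06776806]), 'gripper_force': 0.0, 'gripper_width': 91.47034893410488}
{'fx': 439.068891614047, 'fy': 439.068891614047, 'cx': 280.0530186197188, 'cy': 209.7450933362788, 'k1': -0.0860575863400875, 'eye': array([1187.23362086, -585.18648043, 1140.68934146]), 'rotation': array([-137.92657996,    0.79909608,   49.28922284])}Traceback (most recent call last):
  File "<stdin>", line 8, in <module>
  File "h.py", line 18, in at_z
    Rm,e=pose(n,s); d=Rm@ray(n,uv); return e+d*(z-e[2])/d[2]
                                                        ~^^^
IndexError: invalid index to scalar variable.
```

```bash
sed -i "s/return np.array(c\['rotation'\]),/return R.from_euler('xyz',c['rotation'],degrees=True).as_matrix(),/" h.py
python3 - <<'E'
from h import *
for n in ['scene','top']:
    s,p,d=grab(n); cv2.imwrite(f'pics/{n}0.png',p); np.save(f'{n}.npy',d)
    c=env.camera_model(n); print(n,c['eye'],c['rotation'])
    for t,z in [('spare_stand',0),('spare_mid',215),('full_stand',0),('full_mid',215),('round_phones_band',215),('square_phones_band',215),('round_phones',70),('square_phones',70),('pad',0),('tea_cup',0),('clay_vase',0),('wood_bowl',0),('small_book',0),('stone',0),('tea_tin',0)]:
        r=env.pinpoint(n,t)[:2]
        print(t,[(np.round(q['location']).tolist(),round(q['score'],2),np.round(at_z(n,q['location'],z)).tolist()) for q in r])
print(env.state()['time_s'])
E
```

```text
scene [1187.23362086 -585.18648043 1140.68934146] [-137.92657996    0.79909608   49.28922284]
spare_stand [([246.0, 314.0], 0.75, [639.0, -263.0, 0.0]), ([368.0, 221.0], 0.39, [635.0, 266.0, 0.0])]
spare_mid [([226.0, 262.0], 0.93, [589.0, -272.0, 215.0]), ([138.0, 301.0], 0.47, [543.0, -505.0, 215.0])]
full_stand [([371.0, 222.0], 0.71, [644.0, 272.0, 0.0]), ([291.0, 179.0], 0.51, [306.0, 207.0, 0.0])]
full_mid [([363.0, 170.0], 0.98, [590.0, 249.0, 215.0])]
round_phones_band [([348.0, 164.0], 0.57, [541.0, 235.0, 215.0])]
square_phones_band [([374.0, 172.0], 0.83, [620.0, 269.0, 215.0])]
round_phones [([343.0, 194.0], 0.76, [532.0, 241.0, 70.0])]
square_phones [([370.0, 206.0], 0.8, [630.0, 267.0, 70.0])]
pad [([273.0, 231.0], 0.75, [455.0, -6.0, 0.0])]
tea_cup [([333.0, 272.0], 0.88, [701.0, 29.0, 0.0]), ([290.0, 177.0], 0.42, [297.0, 210.0, 0.0])]
clay_vase [([307.0, 285.0], 0.61, [685.0, -66.0, 0.0]), ([353.0, 162.0], 0.52, [397.0, 450.0, 0.0])]
wood_bowl [([375.0, 151.0], 0.65, [407.0, 567.0, 0.0]), ([274.0, 228.0], 0.32, [445.0, 5.0, 0.0])]
small_book [([290.0, 179.0], 0.68, [
[... 527 characters left out ...]
0.0])]
full_mid [([199.0, 178.0], 0.82, [594.0, 252.0, 215.0])]
round_phones_band []
square_phones_band [([197.0, 169.0], 0.81, [625.0, 257.0, 215.0])]
round_phones [([208.0, 202.0], 0.6, [550.0, 247.0, 70.0])]
square_phones [([206.0, 180.0], 0.9, [626.0, 258.0, 70.0]), ([342.0, 265.0], 0.57, [333.0, -206.0, 70.0])]
pad [([283.0, 234.0], 0.86, [445.0, -9.0, 0.0])]
tea_cup [([275.0, 170.0], 0.58, [685.0, 19.0, 0.0])]
clay_vase [([297.0, 171.0], 0.9, [679.0, -63.0, 0.0])]
wood_bowl [([125.0, 248.0], 0.65, [398.0, 555.0, 0.0])]
small_book []
stone [([281.0, 238.0], 0.68, [430.0, -2.0, 0.0]), ([339.0, 263.0], 0.49, [344.0, -205.0, 0.0])]
tea_tin [([413.0, 245.0], 0.96, [407.0, -467.0, 0.0])]
1.7
```

View pics/scene0.png

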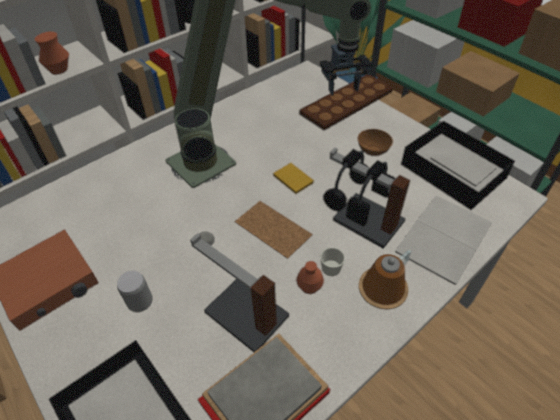

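View pics/top0.png

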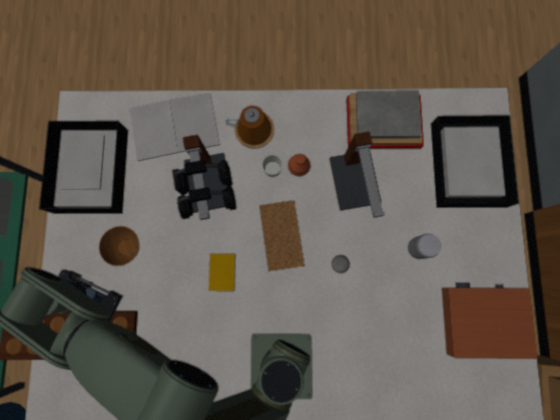

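```bash
cat >> h.py <<'E'
def cloud(n,d,s=None):
    c=env.camera_model(n); K=np.array([[c['fx'],0,c['cx']],[0,c['fy'],c['cy']],[0,0,1]])
    H,W=d.shape; uv=np.stack(np.meshgrid(np.arange(W),np.arange(H)),-1).reshape(-1,1,2).astype(float)
    xy=cv2.undistortPoints(uv,K,np.array([c['k1'],0,0,0,0.]))[:,0]
    Rm,e=pose(n,s); P=np.c_[xy,np.ones(len(xy))]*d.reshape(-1,1)
    return (P@Rm.T+e).reshape(H,W,3)
def rect(P):
    r=cv2.minAreaRect(np.float32(P[:,:2])); return np.round(P.mean(0),1).tolist(),np.round(cv2.boxPoints(r)).tolist()
E
python3 - <<'E'
from h import *
for n in ['scene','top']:
    d=np.load(n+'.npy'); C=cloud(n,d); p=cv2.imread(f'pics/{n}0.png')
    hsv=cv2.cvtColor(p,cv2.COLOR_BGR2HSV)
    z=C[...,2]
    tab=(abs(C[...,0]-450)<60)&(abs(C[...,1])<150)&(d>0); print(n,'table z',np.median(z[tab]))
    def sel(x0,x1,y0,y1,z0,z1):
        m=(C[...,0]>x0)&(C[...,0]<x1)&(C[...,1]>y0)&(C[...,1]<y1)&(z>z0)&(z<z1)&(d>0); 
        m=cv2.morphologyEx(m.astype(np.uint8),cv2.MORPH_OPEN,np.ones((2,2)))>0
        return C[m]
    for nm,b in [('spare arm',(400,800,-400,-150,205,222)),('spare lip',(400,800,-400,-150,224,250)),('full arm/..',(400,800,120,400,205,222)),('full hi',(400,800,120,400,225,300)),('vase/cup',(600,780,-110,60,20,150))]:
        P=sel(*b); 
        if len(P)>5: print(nm,len(P),rect(P))
        if nm in('spare arm','full arm/..') and len(P)>5:
            l=cv2.fitLine(np.float32(P[:,:2]),cv2.DIST_HUBER,0,.01,.01).ravel(); print('  yaw',np.degrees(np.arctan2(l[1],l[0])),l[2:])
        if nm=='full hi': 
            for zz in (230,238,246,254): 
                Q=P[abs(P[:,2]-zz)<4]; 
                if len(Q)>3: print('   ',zz,len(Q),rect(Q))
    m=(C[...,0]>320)&(C[...,0]<580)&(abs(C[...,1])<110)&(hsv[...,1]>90)&(abs(z)<25)
    P=C[m]; print('pad',len(P),rect(P))
E
```

```text
scene table z 2.917721165833086
spare arm 952 ([605.0, -275.6, 216.6], [[362.0, -260.0], [1187.0, -585.0], [1263.0, -393.0], [437.0, -68.0]])
  yaw 8.224345 [ 600.7757 -275.6161]
spare lip 400 ([687.9, -258.6, 231.9], [[322.0, -244.0], [1187.0, -585.0], [1265.0, -389.0], [400.0, -47.0]])
full arm/.. 476 ([605.3, 249.2, 210.6], [[328.0, 403.0], [1154.0, -613.0], [1379.0, -429.0], [553.0, 586.0]])
  yaw 7.8606286 [614.0313 250.133 ]
full hi 750 ([616.7, 259.9, 231.0], [[301.0, 456.0], [468.0, 126.0], [746.0, 266.0], [579.0, 596.0]])
    230 147 ([623.3, 246.6, 230.4], [[467.0, 260.0], [484.0, 180.0], [741.0, 234.0], [724.0, 314.0]])
    238 215 ([664.2, 262.0, 237.2], [[527.0, 286.0], [536.0, 203.0], [737.0, 226.0], [728.0, 308.0]])
    246 257 ([587.2, 252.0, 246.1], [[523.0, 277.0], [533.0, 214.0], [649.0, 232.0], [639.0, 295.0]])
    254 7 ([578.4, 252.6, 250.9], [[531.0, 221.0], [636.0, 214.0], [639.0, 262.0], [534.0, 269.0]])
vase/cup 955 ([700.5, -39.9, 61.0], [[588.0, 23.0], [1086.0, -659.0], [1187.0, -585.0], [689.0, 97.0]])
pad 1968 ([449.1, -0.9, 5.3], [[319.0, 45.0], [337.0,
[... 370 characters left out ...]
.0, -5.0], [412.0, -108.0], [705.0, 274.0], [570.0, 377.0]])
  yaw 11.827418 [576.26373 249.03163]
full hi 870 ([601.1, 252.5, 239.5], [[206.0, 119.0], [278.0, -5.0], [741.0, 264.0], [668.0, 388.0]])
    230 195 ([616.4, 253.9, 230.6], [[455.0, 271.0], [484.0, 170.0], [735.0, 243.0], [707.0, 343.0]])
    238 211 ([636.5, 262.1, 237.8], [[463.0, 264.0], [483.0, 189.0], [730.0, 254.0], [710.0, 329.0]])
    246 325 ([579.5, 251.1, 244.8], [[516.0, 272.0], [529.0, 208.0], [643.0, 231.0], [630.0, 295.0]])
vase/cup 578 ([681.9, -43.9, 62.8], [[273.0, -84.0], [721.0, -116.0], [733.0, 52.0], [285.0, 85.0]])
pad 2273 ([441.2, -3.7, 3.5], [[317.0, 41.0], [335.0, -82.0], [569.0, -48.0], [550.0, 75.0]])
```

```bash
cat >> h.py <<'E'
def plan(x,y,z,yaw,n=None,dmax=50,start=None):
    s=env.state(); p=np.array(s['ee_pos']); y0=s['ee_rot'][2]
    if start is not None: p=np.array(start[:3],float); y0=start[3]
    dy=(yaw-y0+180)%360-180; t=np.array([x,y,z],float)
    if n is None: n=int(max(np.ceil(np.linalg.norm(t-p)/dmax),np.ceil(abs(dy)/10),1))
    sp=round(np.radians(-dy)/n,3); cp=p.copy(); out=[]
    for i in range(n):
        yw=y0-np.degrees(sp)*i; Rm=R.from_euler('xyz',[180,0,yw],degrees=True).as_matrix()
        o=np.round(Rm.T@(p+(t-p)*(i+1)/n-cp)/1000,4); cp=cp+Rm@o*1000
        out.append('{"offset":%s,"spin":%g}'%(o.tolist(),sp))
    for i in range(0,n,5): print('['+','.join(out[i:i+5])+']')
    return [x,y,z,yaw]
E
python3 - <<'E'
from h import *
print(np.round(env.camera_model('wrist')['hand_eye'],2))
a=plan(260,500,380,150,n=4); plan(560,245,400,100,start=a)
E
```

```text
[[  -0.     -0.96   -0.29   80.53]
 [   1.     -0.     -0.     -0.81]
 [   0.     -0.29    0.96 -156.71]
 [   0.      0.      0.      1.  ]]
[{"offset":[-0.0069, -0.003, -0.038],"spin":0.023},{"offset":[-0.0069, -0.0029, -0.038],"spin":0.023},{"offset":[-0.007, -0.0027, -0.038],"spin":0.023},{"offset":[-0.007, -0.0026, -0.038],"spin":0.023}]
[{"offset":[-0.0484, -0.0089, -0.0025],"spin":0.109},{"offset":[-0.0491, -0.0035, -0.0025],"spin":0.109},{"offset":[-0.0492, 0.0018, -0.0025],"spin":0.109},{"offset":[-0.0487, 0.0072, -0.0025],"spin":0.109},{"offset":[-0.0476, 0.0124, -0.0025],"spin":0.109}]
[{"offset":[-0.046, 0.0175, -0.0025],"spin":0.109},{"offset":[-0.0438, 0.0225, -0.0025],"spin":0.109},{"offset":[-0.0411, 0.027, -0.0025],"spin":0.109}]
```

Call:
arm_command:
  motion:
    - {"offset": [-0.007, -0.003, -0.038], "spin": 0.023}
    - {"offset": [-0.007, -0.003, -0.038], "spin": 0.023}
    - {"offset": [-0.007, -0.003, -0.038], "spin": 0.023}
    - {"offset": [-0.007, -0.003, -0.038], "spin": 0.023}

```text
time_s: 2.2
ee_pos: [259.9, 498.9, 381.3]
ee_rot: [180.0, 0.0, 150.0]
force: [0.6, 0.8, 1.1]
gripper_width: 91.4
gripper_force: 0.0
```

Call:
arm_command:
  motion:
    - {"offset": [-0.048, -0.009, -0.0025], "spin": 0.109}
    - {"offset": [-0.049, -0.0035, -0.0025], "spin": 0.109}
    - {"offset": [-0.049, 0.002, -0.0025], "spin": 0.109}
    - {"offset": [-0.049, 0.007, -0.0025], "spin": 0.109}
    - {"offset": [-0.048, 0.012, -0.0025], "spin": 0.109}

```text
time_s: 2.82
ee_pos: [447.9, 338.3, 392.6]
ee_rot: [180.0, -0.0, 118.6]
force: [0.3, 0.1, -0.4]
gripper_width: 91.5
gripper_force: 0.0
```

Call:
arm_command:
  motion:
    - {"offset": [-0.046, 0.0175, -0.0025], "spin": 0.109}
    - {"offset": [-0.044, 0.0225, -0.0025], "spin": 0.109}
    - {"offset": [-0.041, 0.027, -0.0025], "spin": 0.109}
    - {"offset": [0, 0, 0], "spin": 0}
    - {"offset": [0, 0, 0], "spin": 0}

```text
time_s: 3.45
ee_pos: [559.1, 244.1, 399.8]
ee_rot: [-180.0, -0.0, 100.1]
force: [-0.3, 0.4, 0.6]
gripper_width: 90.8
gripper_force: 0.0
```

```bash
cat > look.py <<'E'
import sys; from h import *
nm=sys.argv[1]
s,p,d=grab('wrist'); cv2.imwrite(f'pics/{nm}.png',p); np.savez(nm,d=d,s=s)
print(s['time_s'],np.round(s['ee_pos'],1),np.round(s['ee_rot'],1),'d>0',(d>0).mean())
C=cloud('wrist',d,s)
for t,z in [a.split(':') for a in sys.argv[2:]]:
    for q in env.pinpoint('wrist',t)[:2]:
        u,v=q['location']; k=np.clip([int(v),int(u)],[2,2],[417,557])
        print(t,np.round([u,v]),round(q['score'],2),np.round(at_z('wrist',(u,v),float(z),s),1),'depthpt',np.round(C[k[0],k[1]],1))
E
python3 look.py w1 round_phones_band:215 square_phones_band:215 full_mid:215 full_stand:0
python3 - <<'E'
from h import *
f=np.load('w1.npz',allow_pickle=True); d=f['d']; s=f['s'].item(); C=cloud('wrist',d,s); z=C[...,2]
m0=(d>0)&(C[...,0]>440)&(C[...,0]<720)&(C[...,1]>180)&(C[...,1]<330)
m=m0&(z>239)&(z<251); n,l,st,ce=cv2.connectedComponentsWithStats(m.astype(np.uint8))
for i in range(1,n):
    if st[i,4]>150: P=C[l==i]; r=cv2.minAreaRect(np.float32(P[:,:2])); print(st[i],np.round(P.mean(0),1),r)
m=m0&(abs(z-215)<6); P=C[m]; l=cv2.fitLine(np.float32(P[:,:2]),cv2.DIST_HUBER,0,.01,.01).ravel(); print('arm',len(P),P.mean(0),np.degrees(np.arctan2(l[1],l[0])))
E
```

```text
3.45 [559.1 244.1 399.8] [-180.    -0.   100.1] d>0 0.9959566326530612
round_phones_band [263. 176.] 0.69 [539.5 249.3 215. ] depthpt [539.8 255.7 244.4]
round_phones_band [267. 159.] 0.36 [540.4 268.  215. ] depthpt [539.9 273.4 245.1]
square_phones_band [341. 179.] 0.63 [620.4 260.4 215. ] depthpt [614.  265.8 243.8]
square_phones_band [130. 149.] 0.41 [400.5 254.  215. ] depthpt [316.4 215.1  17.7]
full_mid [300. 181.] 0.67 [578.7 251.3 215. ] depthpt [578.3 251.9 214.9]
full_mid [267. 160.] 0.52 [541.  266.2 215. ] depthpt [541.1 271.4 243.7]
full_stand [324. 153.] 0.89 [630.7 259.6   0. ] depthpt [626.9 261.8  19.4]
full_stand [301. 177.] 0.72 [600.4 213.2   0. ] depthpt [578.5 256.3 214.7]
[ 331  150   38   65 2241] [622.  264.  244.4] ((623.0588989257812, 263.1286926269531), (34.756500244140625, 62.84028625488281), 10.429624557495117)
[ 241  152   37   64 2222] [537.6 247.8 244.5] ((537.629150390625, 246.56173706054688), (34.0002555847168, 62.668434143066406), 10.677911758422852)
arm 4034 [579.89029596 258.03300699 215.03997386] 11.174428
```

View pics/w1.png

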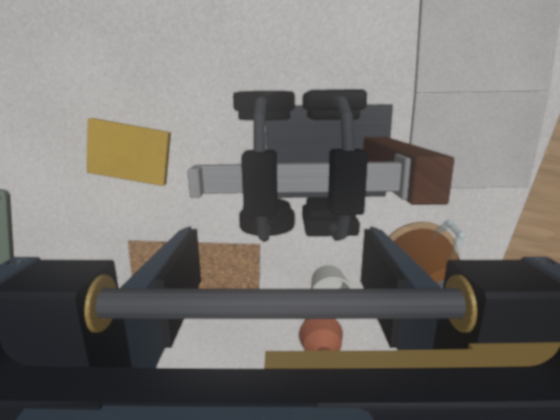

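Run:
```python
from h import *
plan(560,-280,370,8.3,dmax=52)
```

```text
[{"offset":[-0.047, -0.0083, 0.0028],"spin":0.146},{"offset":[-0.0477, -0.0014, 0.0027],"spin":0.146},{"offset":[-0.0473, 0.0055, 0.0028],"spin":0.146},{"offset":[-0.0461, 0.0124, 0.0027],"spin":0.146},{"offset":[-0.0438, 0.019, 0.0028],"spin":0.146}]
[{"offset":[-0.0405, 0.0251, 0.0027],"spin":0.146},{"offset":[-0.0365, 0.0308, 0.0028],"spin":0.146},{"offset":[-0.0316, 0.0357, 0.0028],"spin":0.146},{"offset":[-0.026, 0.04, 0.0027],"spin":0.146},{"offset":[-0.02, 0.0433, 0.0028],"spin":0.146}]
[{"offset":[-0.0135, 0.0458, 0.0027],"spin":0.146}]
```

Call:
arm_command:
  motion:
    - {"offset": [-0.047, -0.008, 0.003], "spin": 0.146}
    - {"offset": [-0.048, -0.0015, 0.003], "spin": 0.146}
    - {"offset": [-0.047, 0.0055, 0.003], "spin": 0.146}
    - {"offset": [-0.046, 0.0125, 0.003], "spin": 0.146}
    - {"offset": [-0.044, 0.019, 0.003], "spin": 0.146}

```text
time_s: 4.32
ee_pos: [559.5, 4.5, 385.2]
ee_rot: [180.0, -0.0, 58.1]
force: [1.2, -0.1, 0.1]
gripper_width: 91.3
gripper_force: 0.0
```

Call:
arm_command:
  motion:
    - {"offset": [-0.0405, 0.025, 0.003], "spin": 0.146}
    - {"offset": [-0.0365, 0.031, 0.003], "spin": 0.146}
    - {"offset": [-0.0315, 0.036, 0.003], "spin": 0.146}
    - {"offset": [-0.026, 0.04, 0.003], "spin": 0.146}
    - {"offset": [-0.02, 0.043, 0.003], "spin": 0.146}

```text
time_s: 4.95
ee_pos: [560.2, -233.9, 370.2]
ee_rot: [180.0, -0.0, 16.2]
force: [0.8, -0.2, 0.3]
gripper_width: 91.2
gripper_force: 0.0
```

Call:
arm_command:
  motion:
    - {"offset": [-0.0135, 0.046, 0], "spin": 0.146}
    - {"offset": [0, 0, 0], "spin": 0}
    - {"offset": [0, 0, 0], "spin": 0}

```text
time_s: 5.32
ee_pos: [560.4, -280.2, 370.0]
ee_rot: [-180.0, -0.0, 8.2]
force: [0.5, 0.4, 0.1]
gripper_width: 91.5
gripper_force: 0.0
```

```bash
python3 look.py w2 spare_mid:215
python3 - <<'E'
from h import *
f=np.load('w2.npz',allow_pickle=True); d=f['d']; s=f['s'].item(); C=cloud('wrist',d,s); z=C[...,2]
m0=(d>0)&(C[...,0]>420)&(C[...,0]<720)&(C[...,1]>-380)&(C[...,1]<-180)
for a,b in [(210,220),(226,236)]:
    m=(m0&(z>a)&(z<b)).astype(np.uint8); n,l,st,ce=cv2.connectedComponentsWithStats(m)
    for i in range(1,n):
        if st[i,4]>100: P=C[l==i]; r=cv2.minAreaRect(np.float32(P[:,:2])); q=cv2.fitLine(np.float32(P[:,:2]),cv2.DIST_HUBER,0,.01,.01).ravel(); print(st[i],np.round(P.mean(0),1),r,np.degrees(np.arctan2(q[1],q[0])))
E
```

```text
5.325 [ 560.4 -280.2  370. ] [-180.    -0.     8.2] d>0 0.9958630952380952
spare_mid [282. 163.] 0.97 [ 588.6 -278.7  215. ] depthpt [ 588.4 -278.7  214. ]
[ 252   44   50  224 7042] [ 595.6 -275.7  214.9] ((585.8607788085938, -277.48651123046875), (209.3573455810547, 42.262325286865234), 9.859082221984863) 9.79141
[ 243    0   65   37 2083] [ 705.8 -256.3  234.3] ((706.829833984375, -256.24859619140625), (25.836387634277344, 50.649269104003906), 9.040716171264648) -82.76566
[269 269  30  13 366] [ 480.2 -295.8  230.4] ((479.4016418457031, -295.7865295410156), (12.169973373413086, 28.997406005859375), 8.406742095947266) -80.16544
```

View pics/w2.png

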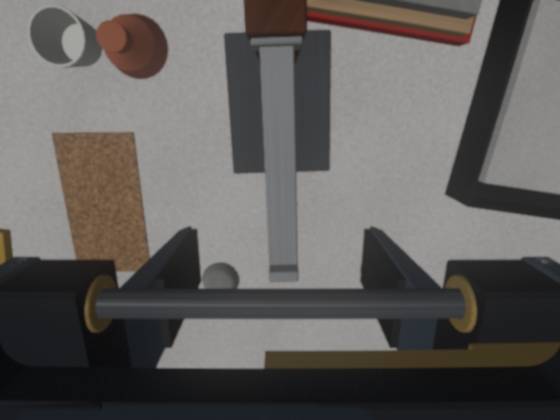

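Call:
arm_command:
  motion:
    - {"offset": [0, 0.0015, 0.045], "spin": -0.028}
    - {"offset": [0, 0, 0.045], "spin": 0}
    - {"offset": [0, 0, 0.045], "spin": 0}
    - {"offset": [0, 0, 0.03], "spin": 0}
    - {"offset": [0, 0, 0], "spin": 0}

```text
time_s: 6.05
ee_pos: [559.6, -280.6, 203.0]
ee_rot: [-179.8, 0.2, 9.8]
force: [0.5, 1.0, 0.4]
gripper_width: 91.2
gripper_force: 0.0
```

Call:
arm_command:
  motion:
    - {"offset": [0, 0, 0], "spin": 0}
    - {"offset": [0, 0, 0], "spin": 0}
    - {"offset": [0, 0, 0], "spin": 0}
    - {"offset": [0, 0, 0], "spin": 0}
    - {"offset": [0, 0, 0], "spin": 0}
  jaw: 0.02
  newtons: 45

```text
time_s: 6.68
ee_pos: [560.6, -282.7, 205.1]
ee_rot: [180.0, -0.0, 9.7]
force: [-0.1, -0.1, -0.3]
gripper_width: 44.3
gripper_force: 0.0
```

Call:
arm_command:
  motion:
    - {"offset": [0, 0, 0], "spin": 0}
    - {"offset": [0, 0, 0], "spin": 0}
  newtons: 55

```text
time_s: 6.92
ee_pos: [560.2, -280.7, 204.8]
ee_rot: [-179.7, 0.0, 9.7]
force: [-0.8, 5.7, 1.5]
gripper_width: 29.5
gripper_force: 55.0
```

Call:
arm_command:
  motion:
    - {"offset": [-0.0005, 0, 0], "spin": 0}
    - {"offset": [-0.0005, 0, 0], "spin": 0}
    - {"offset": [-0.0005, 0, 0], "spin": 0}
    - {"offset": [-0.0005, 0, 0], "spin": 0}
    - {"offset": [-0.0005, 0, 0], "spin": 0}

```text
time_s: 7.55
ee_pos: [558.7, -280.9, 204.8]
ee_rot: [-179.8, -0.1, 9.7]
force: [2.4, 5.8, 0.8]
gripper_width: 29.7
gripper_force: 55.0
```

Call:
arm_command:
  motion:
    - {"offset": [-0.0005, 0, 0], "spin": 0}
    - {"offset": [-0.0005, 0, 0], "spin": 0}
    - {"offset": [-0.0005, 0, 0], "spin": 0}

```text
time_s: 7.92
ee_pos: [557.9, -281.1, 204.8]
ee_rot: [-179.8, -0.2, 9.7]
force: [3.8, 6.3, 0.5]
gripper_width: 29.4
gripper_force: 55.0
```

Call:
arm_command:
  motion:
    - {"offset": [-0.0008, 0, 0], "spin": 0}
    - {"offset": [-0.0008, 0, 0], "spin": 0}
    - {"offset": [-0.0008, 0, 0], "spin": 0}
    - {"offset": [-0.0008, 0, 0], "spin": 0}
    - {"offset": [-0.0008, 0, 0], "spin": 0}

```text
time_s: 8.55
ee_pos: [555.5, -281.5, 204.8]
ee_rot: [-179.8, -0.4, 9.7]
force: [8.6, 6.4, -1.8]
gripper_width: 29.6
gripper_force: 55.0
```

Call:
arm_command:
  motion:
    - {"offset": [-0.0007, 0, 0], "spin": 0}
    - {"offset": [-0.0007, 0, 0], "spin": 0}
    - {"offset": [-0.0006, 0, 0], "spin": 0}

```text
time_s: 8.93
ee_pos: [554.4, -281.7, 204.8]
ee_rot: [-179.8, -0.5, 9.7]
force: [10.4, 6.6, -2.7]
gripper_width: 29.7
gripper_force: 55.0
```

Call:
arm_command:
  motion:
    - {"offset": [-0.0006, 0, 0], "spin": 0}
    - {"offset": [-0.0006, 0, 0], "spin": 0}
    - {"offset": [-0.0006, 0, 0], "spin": 0}
    - {"offset": [-0.0005, 0, 0], "spin": 0}
    - {"offset": [-0.0003, 0, 0], "spin": 0}

```text
time_s: 9.55
ee_pos: [553.0, -282.0, 204.8]
ee_rot: [-179.8, -0.6, 9.7]
force: [13.9, 7.2, -4.0]
gripper_width: 29.8
gripper_force: 55.0
```

Call:
arm_command:
  motion:
    - {"offset": [0, 0, 0], "spin": 0}

```text
time_s: 9.68
ee_pos: [552.9, -282.0, 204.8]
ee_rot: [-179.8, -0.6, 9.7]
force: [13.7, 7.8, -3.1]
gripper_width: 29.5
gripper_force: 55.0
```

Call:
arm_command:
  motion:
    - {"offset": [-0.0002, 0, 0], "spin": 0}
    - {"offset": [0, 0, 0], "spin": 0}
    - {"offset": [0, 0, 0], "spin": 0}
    - {"offset": [0, 0, 0], "spin": 0}
    - {"offset": [0, 0, 0], "spin": 0}

```text
time_s: 10.3
ee_pos: [552.9, -282.0, 204.9]
ee_rot: [-179.8, -0.6, 9.7]
force: [14.2, 7.5, -3.6]
gripper_width: 29.2
gripper_force: 55.0
```

Call:
arm_command:
  motion:
    - {"offset": [0, 0, 0], "spin": 0}
    - {"offset": [0, 0, 0], "spin": 0}
    - {"offset": [0, 0, 0], "spin": 0}
    - {"offset": [0, 0, 0], "spin": 0}
    - {"offset": [0, 0, 0], "spin": 0}

```text
time_s: 10.92
ee_pos: [552.9, -282.0, 204.9]
ee_rot: [-179.8, -0.6, 9.7]
force: [14.3, 7.2, -3.0]
gripper_width: 29.5
gripper_force: 55.0
```

Call:
arm_command:
  motion:
    - {"offset": [0.001, 0, 0], "spin": 0}
    - {"offset": [0.001, 0, 0], "spin": 0}
    - {"offset": [0.001, 0, 0], "spin": 0}
    - {"offset": [0.001, 0, 0], "spin": 0}
    - {"offset": [0.001, 0, 0], "spin": 0}

```text
time_s: 11.55
ee_pos: [555.9, -281.5, 204.8]
ee_rot: [-179.8, -0.4, 9.7]
force: [6.8, 6.3, -1.2]
gripper_width: 29.5
gripper_force: 55.0
```

Call:
arm_command:
  motion:
    - {"offset": [0.001, 0, 0], "spin": 0}
    - {"offset": [0.001, 0, 0], "spin": 0}
    - {"offset": [0.001, 0, 0], "spin": 0}
    - {"offset": [0.001, 0, 0], "spin": 0}
    - {"offset": [0.001, 0, 0], "spin": 0}

```text
time_s: 12.18
ee_pos: [558.8, -280.9, 204.8]
ee_rot: [-179.8, -0.1, 9.7]
force: [2.3, 5.4, -0.0]
gripper_width: 29.7
gripper_force: 55.0
```

Call:
arm_command:
  motion:
    - {"offset": [0.001, 0, 0], "spin": 0}
    - {"offset": [0.001, 0, 0], "spin": 0}
    - {"offset": [0.0005, 0, 0], "spin": 0}
    - {"offset": [0, 0, 0], "spin": 0}

```text
time_s: 12.68
ee_pos: [560.2, -280.7, 204.8]
ee_rot: [-179.8, 0.0, 9.7]
force: [-2.0, 5.8, 1.2]
gripper_width: 29.4
gripper_force: 55.0
```

Call:
arm_command:
  motion:
    - {"offset": [0, -0.0015, 0], "spin": 0}
    - {"offset": [0, 0, 0], "spin": 0}
    - {"offset": [0, 0, 0], "spin": 0}
    - {"offset": [0, 0, 0], "spin": 0}
    - {"offset": [0, 0, 0], "spin": 0}
  jaw: 0.075
  newtons: 20

```text
time_s: 13.3
ee_pos: [560.1, -281.3, 204.9]
ee_rot: [-180.0, -0.0, 9.7]
force: [-0.2, -0.7, -0.4]
gripper_width: 74.2
gripper_force: 0.0
```

Call:
arm_command:
  motion:
    - {"offset": [0, 0, -0.03], "spin": 0}
    - {"offset": [0, 0, -0.045], "spin": 0}
    - {"offset": [0, 0, -0.045], "spin": 0}
    - {"offset": [0, 0, -0.045], "spin": 0}

```text
time_s: 13.8
ee_pos: [559.9, -281.2, 371.5]
ee_rot: [180.0, -0.0, 9.7]
force: [1.0, -0.4, -1.2]
gripper_width: 75.1
gripper_force: 0.0
```

Run:
```python
from h import *
print(env.state()['ee_pos'])
a=plan(537.6,246.7,330,100.7,dmax=52)
```

```text
[ 559.8801742  -281.20435886  371.45885473]
[{"offset":[0.0061, -0.0477, 0.0038],"spin":-0.144},{"offset":[0.0128, -0.0462, 0.0037],"spin":-0.144},{"offset":[0.0193, -0.044, 0.0038],"spin":-0.144},{"offset":[0.0255, -0.0407, 0.0038],"spin":-0.144},{"offset":[0.031, -0.0367, 0.0037],"spin":-0.144}]
[{"offset":[0.036, -0.0318, 0.0038],"spin":-0.144},{"offset":[0.0402, -0.0264, 0.0038],"spin":-0.144},{"offset":[0.0435, -0.0203, 0.0038],"spin":-0.144},{"offset":[0.046, -0.0138, 0.0037],"spin":-0.144},{"offset":[0.0475, -0.0071, 0.0038],"spin":-0.144}]
[{"offset":[0.048, -0.0002, 0.0038],"spin":-0.144}]
```

Call:
arm_command:
  motion:
    - {"offset": [0.006, -0.0475, 0.003], "spin": -0.144}
    - {"offset": [0.013, -0.046, 0.003], "spin": -0.144}
    - {"offset": [0.019, -0.044, 0.003], "spin": -0.144}
    - {"offset": [0.0255, -0.041, 0.003], "spin": -0.144}
    - {"offset": [0.031, -0.037, 0.003], "spin": -0.144}
  jaw: 0.06

```text
time_s: 14.42
ee_pos: [549.2, -39.8, 355.0]
ee_rot: [180.0, -0.0, 51.2]
force: [0.6, 0.2, -0.1]
gripper_width: 59.5
gripper_force: 0.0
```

Call:
arm_command:
  motion:
    - {"offset": [0.036, -0.032, 0.003], "spin": -0.144}
    - {"offset": [0.04, -0.0265, 0.003], "spin": -0.144}
    - {"offset": [0.0435, -0.02, 0.004], "spin": -0.144}
    - {"offset": [0.046, -0.014, 0.004], "spin": -0.144}
    - {"offset": [0.0475, -0.007, 0.004], "spin": -0.144}

```text
time_s: 15.05
ee_pos: [538.9, 200.1, 337.0]
ee_rot: [180.0, -0.0, 92.4]
force: [1.1, 0.4, -0.0]
gripper_width: 60.1
gripper_force: 0.0
```

Call:
arm_command:
  motion:
    - {"offset": [0.048, 0, 0.004], "spin": -0.144}
    - {"offset": [0, 0, 0], "spin": 0}
    - {"offset": [0, 0, 0], "spin": 0}

```text
time_s: 15.42
ee_pos: [537.3, 246.2, 332.9]
ee_rot: [-180.0, 0.0, 100.4]
force: [0.7, 0.2, 0.6]
gripper_width: 59.8
gripper_force: 0.0
```

```bash
python3 look.py w3 round_phones_band:215
cat > bands.py <<'E'
import sys; from h import *
f=np.load(sys.argv[1]+'.npz',allow_pickle=True); d=f['d']; s=f['s'].item(); C=cloud('wrist',d,s); z=C[...,2]
x0,x1,y0,y1,z0,z1=map(float,sys.argv[2:8])
m=((d>0)&(C[...,0]>x0)&(C[...,0]<x1)&(C[...,1]>y0)&(C[...,1]<y1)&(z>z0)&(z<z1)).astype(np.uint8); n,l,st,ce=cv2.connectedComponentsWithStats(m)
for i in range(1,n):
    if st[i,4]>150: P=C[l==i]; r=cv2.minAreaRect(np.float32(P[:,:2])); print(st[i],np.round(P.mean(0),1),np.round(r[0],1),np.round(r[1],1),round(r[2],1))
E
python3 bands.py w3 440 680 180 330 239 251; python3 -c "
from h import *
print(env.state()['ee_pos'],env.state()['ee_rot'])"
```

```text
15.425 [537.3 246.2 332.9] [-180.     0.   100.4] d>0 0.9958588435374149
round_phones_band [282. 198.] 0.96 [538.1 250.1 215. ] depthpt [536.1 258.5 244.7]
[ 259  171   45   79 3330] [537.2 248.4 244.5] [537.6 246.4] [34.  63.3] 10.7
[ 368  170   49   79 3321] [621.1 264.2 244.4] [622.3 262.5] [33.1 63.8] 10.8
[537.50198602 245.45447973 333.28417233] [1.79973987e+02 1.78072550e-02 1.00320193e+02]
```

Call:
arm_command:
  motion:
    - {"offset": [0, 0, 0.035], "spin": 0}
    - {"offset": [0, 0, 0.03], "spin": 0}
    - {"offset": [0, 0, 0.022], "spin": -0.006}
    - {"offset": [0, 0, 0.012], "spin": 0}
    - {"offset": [0, 0, 0], "spin": 0}

```text
time_s: 16.15
ee_pos: [537.3, 245.8, 233.7]
ee_rot: [-180.0, 0.0, 100.7]
force: [-1.0, 0.7, 0.6]
gripper_width: 60.1
gripper_force: 0.0
```

Call:
arm_command:
  motion:
    - {"offset": [0, 0, 0], "spin": 0}
    - {"offset": [0, 0, 0], "spin": 0}
    - {"offset": [0, 0, 0], "spin": 0}
    - {"offset": [0, 0, 0], "spin": 0}
    - {"offset": [0, 0, 0], "spin": 0}
  jaw: 0.025
  newtons: 30

```text
time_s: 16.77
ee_pos: [537.6, 246.8, 234.6]
ee_rot: [179.9, -0.0, 100.8]
force: [0.9, -0.1, 3.7]
gripper_width: 33.8
gripper_force: 30.0
```

Call:
arm_command:
  motion:
    - {"offset": [0, 0, 0], "spin": 0}

```text
time_s: 16.9
ee_pos: [537.6, 246.8, 234.6]
ee_rot: [179.9, -0.0, 100.8]
force: [-0.9, 0.4, 4.5]
gripper_width: 34.0
gripper_force: 30.0
```

Call:
arm_command:
  motion:
    - {"offset": [0, 0, -0.003], "spin": 0}
    - {"offset": [0, 0, -0.008], "spin": 0}
    - {"offset": [0, 0, -0.014], "spin": 0}
    - {"offset": [0, 0, -0.014], "spin": 0}
    - {"offset": [0, 0, -0.008], "spin": 0}

```text
time_s: 17.52
ee_pos: [537.7, 246.8, 282.6]
ee_rot: [179.9, -0.0, 100.8]
force: [-0.5, 0.5, -1.4]
gripper_width: 34.0
gripper_force: 30.0
```

Call:
arm_command:
  motion:
    - {"offset": [0, 0, 0], "spin": 0}

```text
time_s: 17.65
ee_pos: [537.6, 246.8, 282.0]
ee_rot: [179.9, -0.0, 100.8]
force: [-0.1, 0.5, -2.2]
gripper_width: 33.9
gripper_force: 30.0
```

```bash
python3 look.py w4; python3 bands.py w4 440 680 180 330 239 251;python3 bands.py w4 440 680 180 330 270 305
python3 - <<'E'
from h import *
plan(421,-305,286,99.7,n=20,start=[405,222,281,100.8])
E
```

```text
17.65 [537.6 246.8 282. ] [179.9  -0.  100.8] d>0 0.9957695578231293
[270 106  21  21 229] [523.3 320.6 245.1] [523.2 319.9] [12.   9.9] 18.9
[ 386  187   63   86 4043] [619.7 271.  244.4] [621.3 266.1] [34.1 56.4] 11.0
[ 217  144  128  144 8432] [533.9 265.7 288.7] [537.3 266.3] [69.  51.6] 70.4
[249 319  64  31 942] [544.2 211.2 285.9] [540.3 207.3] [40.2 31.2] 78.3
[{"offset":[-0.026, -0.0042, -0.0003],"spin":0.001},{"offset":[-0.0261, -0.0041, -0.0002],"spin":0.001},{"offset":[-0.026, -0.0041, -0.0003],"spin":0.001},{"offset":[-0.0261, -0.0041, -0.0002],"spin":0.001},{"offset":[-0.026, -0.004, -0.0003],"spin":0.001}]
[{"offset":[-0.0261, -0.004, -0.0002],"spin":0.001},{"offset":[-0.026, -0.004, -0.0003],"spin":0.001},{"offset":[-0.0261, -0.004, -0.0002],"spin":0.001},{"offset":[-0.026, -0.0039, -0.0003],"spin":0.001},{"offset":[-0.0261, -0.0039, -0.0002],"spin":0.001}]
[{"offset":[-0.0261, -0.0039, -0.0003],"spin":0.001},{"offset":[-0.0261, -0.0039, -0.0002],"spin":0.001},{"offset":[-0.026, -0.0038, -0.0003],"spin":0.001},{"offset":[-0.0261, -0.0039, -0.0002],"spin":0.001},{"offset":[-0.0261, -0.0037, -0.0003],"spin":0.001}]
[{"offset":[-0.0261, -0.0038, -0.0002],"spin":0.001},{"offset":[-0.0261, -0.0037, -0.0003],"spin":0.001},{"offset":[-0.0261, -0.0037, -0.0002],"spin":0.001},{"offset":[-0.0261, -0.0037, -0.0003],"spin":0.001},{"offset":[-0.0261, -0.0037, -0.0002],"spin":0.001}]
```

View pics/w4.png

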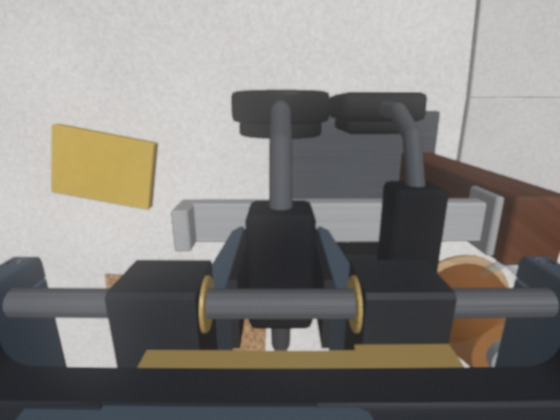

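Call:
arm_command:
  motion:
    - {"offset": [0, -0.008, 0], "spin": 0}
    - {"offset": [0, -0.018, 0], "spin": 0}
    - {"offset": [0, -0.026, 0], "spin": 0}
    - {"offset": [0, -0.03, 0], "spin": 0}
    - {"offset": [0, -0.028, 0], "spin": 0}

```text
time_s: 18.32
ee_pos: [427.4, 225.5, 280.4]
ee_rot: [-179.9, 0.0, 100.8]
force: [-0.0, 0.6, -2.3]
gripper_width: 34.0
gripper_force: 30.0
```

Call:
arm_command:
  motion:
    - {"offset": [0, -0.018, 0], "spin": 0}
    - {"offset": [-0.006, -0.007, 0], "spin": 0}
    - {"offset": [-0.014, -0.002, 0], "spin": 0}
    - {"offset": [-0.022, -0.003, 0], "spin": 0}
    - {"offset": [-0.03, -0.004, 0], "spin": 0}

```text
time_s: 18.95
ee_pos: [410.3, 147.8, 280.8]
ee_rot: [180.0, 0.0, 100.8]
force: [0.7, 0.6, -1.5]
gripper_width: 33.9
gripper_force: 30.0
```

Call:
arm_command:
  motion:
    - {"offset": [-0.035, -0.005, 0], "spin": 0.002}
    - {"offset": [-0.035, -0.005, 0], "spin": 0.002}
    - {"offset": [-0.035, -0.005, 0], "spin": 0.002}
    - {"offset": [-0.035, -0.005, 0], "spin": 0.002}
    - {"offset": [-0.035, -0.005, 0], "spin": 0.002}

```text
time_s: 19.58
ee_pos: [417.3, -29.9, 280.9]
ee_rot: [180.0, 0.0, 100.1]
force: [0.6, -0.3, -2.4]
gripper_width: 33.9
gripper_force: 30.0
```

Call:
arm_command:
  motion:
    - {"offset": [-0.035, -0.005, 0], "spin": 0.002}
    - {"offset": [-0.035, -0.005, 0], "spin": 0.002}
    - {"offset": [-0.035, -0.005, 0], "spin": 0.002}
    - {"offset": [-0.035, -0.005, 0], "spin": 0.002}
    - {"offset": [-0.035, -0.005, 0], "spin": 0.002}

```text
time_s: 20.2
ee_pos: [422.4, -206.9, 280.8]
ee_rot: [180.0, 0.0, 99.6]
force: [0.4, -0.0, -2.2]
gripper_width: 33.8
gripper_force: 30.0
```

Run:
```python
from h import *
s=env.state(); print(s['ee_pos'],s['ee_rot'],s['force'],s['gripper_width'],s['time_s'])
plan(419,-305,284,99.8,n=4)
```

```text
[ 422.40388703 -206.92049672  280.76907537] [1.79993872e+02 2.84856418e-02 9.95564018e+01] [ 0.44783306 -0.01685536 -2.19133004] 33.80519837771779 20.2
[{"offset":[-0.024, -0.0049, -0.0008],"spin":-0.001},{"offset":[-0.0241, -0.0049, -0.0008],"spin":-0.001},{"offset":[-0.024, -0.005, -0.0008],"spin":-0.001},{"offset":[-0.024, -0.005, -0.0008],"spin":-0.001}]
```

Call:
arm_command:
  motion:
    - {"offset": [-0.032, -0.006, 0], "spin": -0.004}
    - {"offset": [-0.03, -0.006, 0], "spin": 0}
    - {"offset": [-0.022, -0.005, 0], "spin": 0}
    - {"offset": [-0.01, -0.002, 0], "spin": 0}
    - {"offset": [-0.003, 0, 0], "spin": 0}

```text
time_s: 20.82
ee_pos: [420.0, -303.9, 280.6]
ee_rot: [-180.0, -0.0, 99.8]
force: [0.4, -0.9, -2.0]
gripper_width: 34.1
gripper_force: 30.0
```

Call:
arm_command:
  motion:
    - {"offset": [0, 0, 0], "spin": 0}
    - {"offset": [0, 0, 0], "spin": 0}

```text
time_s: 21.08
ee_pos: [420.2, -302.5, 281.0]
ee_rot: [180.0, -0.0, 99.9]
force: [0.0, 0.0, -2.3]
gripper_width: 33.8
gripper_force: 30.0
```

```bash
python3 look.py w5; python3 bands.py w5 440 680 -380 -180 211 219;python3 bands.py w5 420 680 -380 -180 226 236
python3 - <<'E'
from h import *
plan(577,-278,281,99.8,n=6)
E
```

```text
21.075 [ 420.2 -302.5  281. ] [180.   -0.   99.9] d>0 0.9958886054421768
[ 353  205  207   40 7376] [ 551.8 -281.7  214.8] [ 548.1 -283.3] [153.4  30.2] 9.8
[357 211  22  44 797] [ 477.8 -294.6  230.4] [ 478.8 -295.4] [12.7 29.9] 9.9
[{"offset":[-0.0005, 0.0264, 0.0],"spin":0},{"offset":[-0.0004, 0.0265, 0.0],"spin":0},{"offset":[-0.0005, 0.0264, 0.0],"spin":0},{"offset":[-0.0005, 0.0265, 0.0],"spin":0},{"offset":[-0.0005, 0.0264, 0.0],"spin":0}]
[{"offset":[-0.0004, 0.0264, 0.0],"spin":0}]
```

View pics/w5.png

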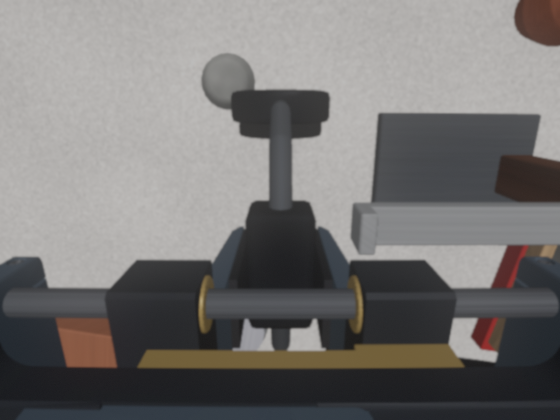

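Call:
arm_command:
  motion:
    - {"offset": [-0.0005, 0.01, 0], "spin": 0}
    - {"offset": [-0.0005, 0.02, 0], "spin": 0}
    - {"offset": [-0.0005, 0.028, 0], "spin": 0}
    - {"offset": [-0.0005, 0.03, 0], "spin": 0}
    - {"offset": [-0.0005, 0.03, 0], "spin": 0}

```text
time_s: 21.75
ee_pos: [539.3, -284.7, 280.7]
ee_rot: [180.0, -0.0, 99.9]
force: [0.4, -0.9, -1.4]
gripper_width: 34.0
gripper_force: 30.0
```

Call:
arm_command:
  motion:
    - {"offset": [0, 0.024, 0], "spin": 0}
    - {"offset": [0, 0.012, 0], "spin": 0}
    - {"offset": [0, 0.005, 0], "spin": 0}
    - {"offset": [0, 0, 0], "spin": 0}
    - {"offset": [0, 0, 0], "spin": 0}

```text
time_s: 22.38
ee_pos: [576.6, -278.6, 281.2]
ee_rot: [-180.0, 0.0, 99.8]
force: [-0.6, -0.0, -2.1]
gripper_width: 34.1
gripper_force: 30.0
```

Call:
arm_command:
  motion:
    - {"offset": [0, 0, 0.006], "spin": 0}
    - {"offset": [0, 0, 0.014], "spin": 0}
    - {"offset": [0, 0, 0.014], "spin": 0}
    - {"offset": [0, 0, 0.006], "spin": 0}
    - {"offset": [0, 0, 0.002], "spin": 0}

```text
time_s: 23.0
ee_pos: [577.1, -278.3, 238.1]
ee_rot: [-180.0, -0.0, 99.9]
force: [0.3, 0.2, -1.9]
gripper_width: 34.0
gripper_force: 30.0
```

Call:
arm_command:
  motion:
    - {"offset": [0, 0, 0.001], "spin": 0}
    - {"offset": [0, 0, 0.001], "spin": 0}

```text
time_s: 23.25
ee_pos: [577.5, -278.5, 237.3]
ee_rot: [180.0, 0.0, 99.9]
force: [0.5, 0.6, -3.3]
gripper_width: 33.6
gripper_force: 30.0
```

Call:
arm_command:
  motion:
    - {"offset": [0, 0, 0.001], "spin": 0}
    - {"offset": [0, 0, 0.001], "spin": 0}
    - {"offset": [0, 0, 0.0005], "spin": 0}
    - {"offset": [0, 0, 0], "spin": 0}

```text
time_s: 23.75
ee_pos: [577.2, -278.4, 234.7]
ee_rot: [180.0, 0.0, 99.9]
force: [-0.6, 0.5, -1.3]
gripper_width: 33.8
gripper_force: 30.0
```

Call:
arm_command:
  motion:
    - {"offset": [0, 0, 0.0008], "spin": 0}
    - {"offset": [0, 0, 0.0005], "spin": 0}
    - {"offset": [0, 0, 0], "spin": 0}

```text
time_s: 24.12
ee_pos: [577.2, -278.4, 234.6]
ee_rot: [179.9, 0.0, 99.9]
force: [-2.6, 1.1, 6.1]
gripper_width: 34.0
gripper_force: 30.0
```

Seated (load on the hook). Release and rise.

Call:
arm_command:
  motion:
    - {"offset": [0, 0, 0], "spin": 0}
    - {"offset": [0, 0, 0], "spin": 0}
    - {"offset": [0, 0, 0], "spin": 0}
    - {"offset": [0, 0, 0], "spin": 0}
  jaw: 0.06

```text
time_s: 24.62
ee_pos: [577.3, -278.4, 232.9]
ee_rot: [-180.0, -0.0, 99.9]
force: [-0.1, -1.1, 0.4]
gripper_width: 59.6
gripper_force: 0.0
```

Call:
arm_command:
  motion:
    - {"offset": [0, 0, -0.015], "spin": 0}
    - {"offset": [0, 0, -0.03], "spin": 0}
    - {"offset": [0, 0, -0.04], "spin": 0}
    - {"offset": [0, 0, -0.015], "spin": 0}
    - {"offset": [0, 0, 0], "spin": 0}

```text
time_s: 25.25
ee_pos: [577.5, -278.5, 334.2]
ee_rot: [179.9, 0.1, 99.9]
force: [0.1, 0.9, -0.4]
gripper_width: 60.4
gripper_force: 0.0
```

```bash
python3 look.py w6 round_phones_band:215 spare_mid:215; python3 bands.py w6 440 680 -380 -180 239 251
python3 - <<'E'
from h import *
plan(622.4,262.7,333,100.8,n=12)
E
```

```text
25.25 [ 577.5 -278.5  334.2] [1.799e+02 1.000e-01 9.990e+01] d>0 0.9961224489795918
round_phones_band [281. 198.] 0.61 [ 577.7 -276.1  215. ] depthpt [ 576.1 -267.7  244. ]
spare_mid [291. 199.] 0.75 [ 586.6 -275.1  215. ] depthpt [ 583.8 -266.9  244.9]
[ 258  171   45   78 3314] [ 576.8 -276.9  244.5] [ 577.1 -278.6] [34.1 62.9] 9.8
[{"offset":[0.0438, 0.0115, -0.0001],"spin":-0.001},{"offset":[0.0437, 0.0115, -0.0002],"spin":-0.001},{"offset":[0.0437, 0.0115, -0.0001],"spin":-0.001},{"offset":[0.0437, 0.0116, -0.0002],"spin":-0.001},{"offset":[0.0437, 0.0117, -0.0001],"spin":-0.001}]
[{"offset":[0.0437, 0.0117, -0.0002],"spin":-0.001},{"offset":[0.0437, 0.0117, -0.0001],"spin":-0.001},{"offset":[0.0437, 0.0118, -0.0001],"spin":-0.001},{"offset":[0.0436, 0.0118, -0.0002],"spin":-0.001},{"offset":[0.0437, 0.0119, -0.0001],"spin":-0.001}]
[{"offset":[0.0436, 0.0119, -0.0002],"spin":-0.001},{"offset":[0.0436, 0.0119, -0.0001],"spin":-0.001}]
```

View pics/w6.png

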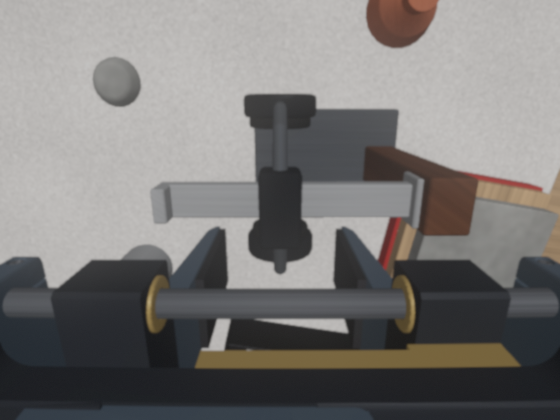

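Call:
arm_command:
  motion:
    - {"offset": [0.0437, 0.0115, 0], "spin": -0.001}
    - {"offset": [0.0437, 0.0115, 0], "spin": -0.001}
    - {"offset": [0.0437, 0.0115, 0], "spin": -0.001}
    - {"offset": [0.0437, 0.0115, 0], "spin": -0.001}
    - {"offset": [0.0437, 0.0115, 0], "spin": -0.001}

```text
time_s: 26.02
ee_pos: [595.5, -51.8, 331.5]
ee_rot: [-179.8, -0.1, 100.1]
force: [0.5, -0.1, -0.5]
gripper_width: 59.9
gripper_force: 0.0
```

Call:
arm_command:
  motion:
    - {"offset": [0.0437, 0.0118, 0], "spin": -0.001}
    - {"offset": [0.0437, 0.0118, 0], "spin": -0.001}
    - {"offset": [0.0437, 0.0118, 0], "spin": -0.001}
    - {"offset": [0.0437, 0.0118, 0], "spin": -0.001}
    - {"offset": [0.0437, 0.0118, 0], "spin": -0.001}

```text
time_s: 26.65
ee_pos: [614.7, 173.6, 331.4]
ee_rot: [-179.8, 0.0, 100.4]
force: [-0.1, -0.1, 0.3]
gripper_width: 60.0
gripper_force: 0.0
```

Call:
arm_command:
  motion:
    - {"offset": [0.0437, 0.012, 0], "spin": -0.001}
    - {"offset": [0.0437, 0.012, 0], "spin": -0.001}
    - {"offset": [0, 0, 0], "spin": 0}
    - {"offset": [0, 0, 0], "spin": 0}

```text
time_s: 27.15
ee_pos: [622.6, 262.0, 331.8]
ee_rot: [-179.9, 0.1, 100.5]
force: [0.0, -0.1, 0.4]
gripper_width: 60.2
gripper_force: 0.0
```

```bash
python3 look.py w7 square_phones_band:215; python3 bands.py w7 440 680 180 330 239 251
```

```text
27.15 [622.6 262.  331.8] [-1.799e+02  1.000e-01  1.005e+02] d>0 0.9957142857142857
square_phones_band [280. 201.] 0.96 [621.9 263.1 215. ] depthpt [620.  272.1 245. ]
square_phones_band [ 68. 158.] 0.17 [441.3 266.7 215. ] depthpt [321.4 214.3  19.1]
[ 260  171   44   78 3349] [622.7 264.6 244.5] [622.9 263. ] [33.9 63. ] 11.4
```

Aligned; descend and grip.

Call:
arm_command:
  motion:
    - {"offset": [0.0007, 0, 0.035], "spin": -0.004}
    - {"offset": [0, 0, 0.03], "spin": 0}
    - {"offset": [0, 0, 0.022], "spin": 0}
    - {"offset": [0, 0, 0.01], "spin": 0}
    - {"offset": [0, 0, 0], "spin": 0}

```text
time_s: 27.88
ee_pos: [622.8, 262.5, 236.1]
ee_rot: [-180.0, 0.0, 100.7]
force: [0.7, 1.0, 0.1]
gripper_width: 60.4
gripper_force: 0.0
```

Call:
arm_command:
  motion:
    - {"offset": [0, 0, 0], "spin": 0}
    - {"offset": [0, 0, 0], "spin": 0}
    - {"offset": [0, 0, 0], "spin": 0}
    - {"offset": [0, 0, 0], "spin": 0}
    - {"offset": [0, 0, 0], "spin": 0}
  jaw: 0.025
  newtons: 30

```text
time_s: 28.5
ee_pos: [623.0, 263.4, 236.9]
ee_rot: [179.9, -0.0, 100.8]
force: [-0.7, 0.8, 3.2]
gripper_width: 33.7
gripper_force: 30.0
```

Call:
arm_command:
  motion:
    - {"offset": [0, 0, 0], "spin": 0}

```text
time_s: 28.62
ee_pos: [623.0, 263.4, 236.9]
ee_rot: [179.9, -0.0, 100.8]
force: [-1.4, -1.0, 4.7]
gripper_width: 33.4
gripper_force: 30.0
```

Call:
arm_command:
  motion:
    - {"offset": [0, 0, -0.003], "spin": 0}
    - {"offset": [0, 0, -0.008], "spin": 0}
    - {"offset": [0, 0, -0.014], "spin": 0}
    - {"offset": [0, 0, -0.014], "spin": 0}
    - {"offset": [0, 0, -0.008], "spin": 0}

```text
time_s: 29.25
ee_pos: [623.2, 263.4, 284.9]
ee_rot: [179.9, -0.0, 100.8]
force: [-0.2, -0.7, -2.6]
gripper_width: 34.1
gripper_force: 30.0
```

Call:
arm_command:
  motion:
    - {"offset": [0, -0.008, 0], "spin": 0}
    - {"offset": [0, -0.018, 0], "spin": 0}
    - {"offset": [0, -0.026, 0], "spin": 0}
    - {"offset": [0, -0.032, 0], "spin": 0}
    - {"offset": [0, -0.034, 0], "spin": 0}

```text
time_s: 29.88
ee_pos: [505.1, 240.7, 282.6]
ee_rot: [-179.9, 0.0, 100.8]
force: [0.1, -0.1, -2.8]
gripper_width: 34.2
gripper_force: 30.0
```

Call:
arm_command:
  motion:
    - {"offset": [0, -0.034, 0], "spin": 0}
    - {"offset": [0, -0.03, 0], "spin": 0}
    - {"offset": [0, -0.018, 0], "spin": 0}
    - {"offset": [0, -0.008, 0], "spin": 0}
    - {"offset": [0, 0, 0], "spin": 0}

```text
time_s: 30.5
ee_pos: [418.7, 224.5, 283.3]
ee_rot: [179.9, -0.0, 100.8]
force: [0.5, 0.7, -3.0]
gripper_width: 33.9
gripper_force: 30.0
```

Run:
```python
from h import *
s=env.state(); print(s['ee_pos'],s['ee_rot'],s['force'],s['gripper_width'],s['time_s'])
plan(444,-2,280,8.4,n=15)
```

```text
[418.68213923 224.48714504 283.29069305] [ 1.79947570e+02 -1.04092343e-02  1.00782873e+02] [ 0.52658296  0.73295601 -2.95318301] 33.88078844544398 30.5
[{"offset":[-0.0151, -0.0012, 0.0002],"spin":0.107},{"offset":[-0.0152, 0.0005, 0.0002],"spin":0.107},{"offset":[-0.0151, 0.0021, 0.0003],"spin":0.107},{"offset":[-0.0147, 0.0036, 0.0002],"spin":0.107},{"offset":[-0.0143, 0.0053, 0.0002],"spin":0.107}]
[{"offset":[-0.0136, 0.0067, 0.0002],"spin":0.107},{"offset":[-0.0128, 0.0081, 0.0002],"spin":0.107},{"offset":[-0.0119, 0.0095, 0.0003],"spin":0.107},{"offset":[-0.0108, 0.0107, 0.0002],"spin":0.107},{"offset":[-0.0097, 0.0117, 0.0002],"spin":0.107}]
[{"offset":[-0.0082, 0.0128, 0.0002],"spin":0.107},{"offset":[-0.0069, 0.0135, 0.0002],"spin":0.107},{"offset":[-0.0054, 0.0142, 0.0003],"spin":0.107},{"offset":[-0.0039, 0.0147, 0.0002],"spin":0.107},{"offset":[-0.0023, 0.015, 0.0002],"spin":0.107}]
```

Call:
arm_command:
  motion:
    - {"offset": [-0.012, -0.003, 0], "spin": 0}
    - {"offset": [-0.024, -0.004, 0], "spin": 0}
    - {"offset": [-0.03, 0, 0], "spin": 0}
    - {"offset": [-0.03, 0, 0], "spin": 0}
    - {"offset": [-0.03, 0, 0], "spin": 0}

```text
time_s: 31.12
ee_pos: [435.9, 97.5, 283.0]
ee_rot: [180.0, 0.0, 100.7]
force: [-0.1, -0.0, -2.7]
gripper_width: 33.7
gripper_force: 30.0
```

Call:
arm_command:
  motion:
    - {"offset": [-0.025, 0, 0], "spin": 0.03}
    - {"offset": [-0.015, 0, 0], "spin": 0.06}
    - {"offset": [-0.005, 0, 0], "spin": 0.09}
    - {"offset": [0, 0, 0], "spin": 0.11}
    - {"offset": [0, 0, 0], "spin": 0.11}

```text
time_s: 31.75
ee_pos: [442.9, 54.6, 283.0]
ee_rot: [-180.0, -0.0, 77.5]
force: [-0.4, 0.1, -3.0]
gripper_width: 33.7
gripper_force: 30.0
```

Run:
```python
from h import *
s=env.state(); print(s['ee_pos'],s['ee_rot'],s['force'],s['gripper_width'],s['time_s'])
plan(444,-2,280,8.4,n=12)
```

```text
[442.90692928  54.64208717 283.00740202] [-1.79983071e+02 -9.46313784e-03  7.75393591e+01] [-0.36750872  0.13886861 -2.97408104] 33.741210408807554 31.75
[{"offset":[-0.0046, 0.0011, 0.0003],"spin":0.101},{"offset":[-0.0044, 0.0016, 0.0002],"spin":0.101},{"offset":[-0.0043, 0.002, 0.0003],"spin":0.101},{"offset":[-0.0041, 0.0024, 0.0002],"spin":0.101},{"offset":[-0.0038, 0.0028, 0.0003],"spin":0.101}]
[{"offset":[-0.0034, 0.0032, 0.0002],"spin":0.101},{"offset":[-0.0032, 0.0035, 0.0003],"spin":0.101},{"offset":[-0.0027, 0.0039, 0.0002],"spin":0.101},{"offset":[-0.0024, 0.004, 0.0003],"spin":0.101},{"offset":[-0.002, 0.0044, 0.0002],"spin":0.101}]
[{"offset":[-0.0015, 0.0044, 0.0003],"spin":0.101},{"offset":[-0.001, 0.0046, 0.0002],"spin":0.101}]
```

Call:
arm_command:
  motion:
    - {"offset": [-0.0045, 0.001, 0], "spin": 0.101}
    - {"offset": [-0.0045, 0.0015, 0], "spin": 0.101}
    - {"offset": [-0.0045, 0.002, 0], "spin": 0.101}
    - {"offset": [-0.004, 0.0025, 0], "spin": 0.101}
    - {"offset": [-0.004, 0.003, 0], "spin": 0.101}

```text
time_s: 32.38
ee_pos: [443.3, 30.7, 283.0]
ee_rot: [-180.0, 0.0, 48.6]
force: [-0.6, -0.5, -3.3]
gripper_width: 34.0
gripper_force: 30.0
```

Call:
arm_command:
  motion:
    - {"offset": [-0.0035, 0.003, 0], "spin": 0.101}
    - {"offset": [-0.003, 0.0035, 0], "spin": 0.101}
    - {"offset": [-0.0025, 0.004, 0], "spin": 0.101}
    - {"offset": [-0.0025, 0.004, 0], "spin": 0.101}
    - {"offset": [-0.002, 0.0045, 0], "spin": 0.1}

```text
time_s: 33.0
ee_pos: [444.0, 7.1, 283.0]
ee_rot: [-180.0, 0.0, 19.8]
force: [-1.1, -0.5, -3.2]
gripper_width: 33.6
gripper_force: 30.0
```

Call:
arm_command:
  motion:
    - {"offset": [-0.0015, 0.0045, 0], "spin": 0.09}
    - {"offset": [-0.001, 0.0045, 0], "spin": 0.08}
    - {"offset": [0, 0, 0], "spin": 0.04}
    - {"offset": [0, 0, 0], "spin": 0}
    - {"offset": [0, 0, 0], "spin": 0}

```text
time_s: 33.62
ee_pos: [444.2, -2.0, 283.0]
ee_rot: [-180.0, 0.0, 8.0]
force: [-0.4, -1.2, -2.9]
gripper_width: 33.8
gripper_force: 30.0
```

```bash
python3 look.py w8 pad:0
python3 - <<'E'
from h import *
s=env.state(); print(s['ee_pos'],s['ee_rot'])
f=np.load('w8.npz',allow_pickle=True); C=cloud('wrist',f['d'],f['s'].item()); p=cv2.imread('pics/w8.png'); hsv=cv2.cvtColor(p,cv2.COLOR_BGR2HSV)
m=(f['d']>0)&(abs(C[...,2]-4)<8)&(hsv[...,1]>80)&(C[...,0]>310)&(C[...,0]<580)&(abs(C[...,1])<110)
print(m.sum(),rect(C[m]))
E
```

```text
33.625 [444.2  -2.  283. ] [-180.    0.    8.] d>0 0.9958843537414966
pad [280. 170.] 0.68 [440.6  -2.9   0. ] depthpt [493.1   4.6 274.5]
[444.19547025  -1.93551991 283.08671977] [-1.79990335e+02  3.45166321e-03  8.01448522e+00]
6624 ([461.3, 2.0, 3.9], [[351.0, 48.0], [369.0, -76.0], [567.0, -47.0], [549.0, 77.0]])
```

View pics/w8.png

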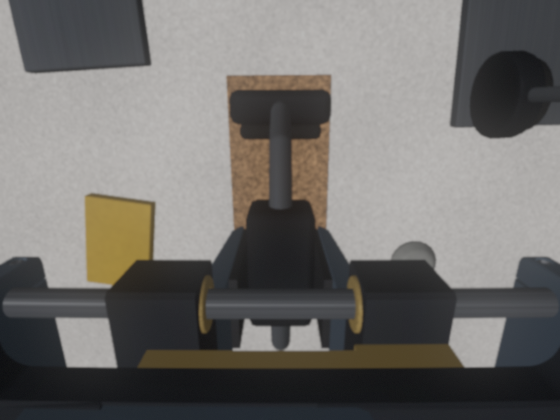

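Call:
arm_command:
  motion:
    - {"offset": [-0.003, 0, 0.008], "spin": -0.006}
    - {"offset": [0, 0, 0.018], "spin": 0}
    - {"offset": [0, 0, 0.025], "spin": 0}
    - {"offset": [0, 0, 0.025], "spin": 0}
    - {"offset": [0, 0, 0.016], "spin": 0}

```text
time_s: 34.35
ee_pos: [440.1, -2.3, 189.5]
ee_rot: [-180.0, 0.1, 8.4]
force: [0.1, -0.7, -3.4]
gripper_width: 33.9
gripper_force: 30.0
```

Call:
arm_command:
  motion:
    - {"offset": [0, 0, 0.009], "spin": 0}
    - {"offset": [0, 0, 0.004], "spin": 0}
    - {"offset": [0, 0, 0.002], "spin": 0}
    - {"offset": [0, 0, 0.001], "spin": 0}
    - {"offset": [0, 0, 0], "spin": 0}

```text
time_s: 34.98
ee_pos: [441.4, -2.4, 175.4]
ee_rot: [180.0, -0.0, 8.4]
force: [0.2, 0.3, -3.0]
gripper_width: 33.9
gripper_force: 30.0
```

Call:
arm_command:
  motion:
    - {"offset": [0, 0, 0.001], "spin": 0}
    - {"offset": [0, 0, 0.001], "spin": 0}
    - {"offset": [0, 0, 0], "spin": 0}

```text
time_s: 35.35
ee_pos: [441.1, -2.3, 173.1]
ee_rot: [-180.0, 0.0, 8.4]
force: [0.2, -0.8, -2.9]
gripper_width: 33.7
gripper_force: 30.0
```

Call:
arm_command:
  motion:
    - {"offset": [0, 0, 0.001], "spin": 0}
    - {"offset": [0, 0, 0.0007], "spin": 0}
    - {"offset": [0, 0, 0], "spin": 0}

```text
time_s: 35.72
ee_pos: [441.1, -2.3, 171.4]
ee_rot: [-180.0, 0.0, 8.4]
force: [0.2, -0.4, -2.3]
gripper_width: 33.7
gripper_force: 30.0
```

Call:
arm_command:
  motion:
    - {"offset": [0, 0, 0.0007], "spin": 0}
    - {"offset": [0, 0, 0], "spin": 0}

```text
time_s: 35.98
ee_pos: [441.3, -2.3, 170.9]
ee_rot: [-180.0, -0.0, 8.4]
force: [-0.0, -0.3, -2.7]
gripper_width: 33.9
gripper_force: 30.0
```

Call:
arm_command:
  motion:
    - {"offset": [0, 0, 0.0007], "spin": 0}
    - {"offset": [0, 0, 0], "spin": 0}

```text
time_s: 36.22
ee_pos: [441.3, -2.3, 170.8]
ee_rot: [-180.0, -0.0, 8.4]
force: [-2.4, 0.9, 4.9]
gripper_width: 33.6
gripper_force: 30.0
```

Call:
arm_command:
  motion:
    - {"offset": [0, 0, 0.0007], "spin": 0}
    - {"offset": [0, 0, 0], "spin": 0}

```text
time_s: 36.48
ee_pos: [441.3, -2.3, 170.8]
ee_rot: [180.0, -0.1, 8.4]
force: [-4.0, -0.1, 10.2]
gripper_width: 33.4
gripper_force: 30.0
```

Standing on the pad. Ease the press, release, rise.

Call:
arm_command:
  motion:
    - {"offset": [0, 0, -0.0008], "spin": 0}
    - {"offset": [0, 0, 0], "spin": 0}

```text
time_s: 36.72
ee_pos: [441.3, -2.3, 170.8]
ee_rot: [-180.0, -0.0, 8.4]
force: [-3.4, 1.6, 6.5]
gripper_width: 33.5
gripper_force: 30.0
```

Call:
arm_command:
  motion:
    - {"offset": [0, 0, 0], "spin": 0}
    - {"offset": [0, 0, 0], "spin": 0}
    - {"offset": [0, 0, 0], "spin": 0}
    - {"offset": [0, 0, 0], "spin": 0}
  jaw: 0.065

```text
time_s: 37.22
ee_pos: [441.2, -2.4, 170.0]
ee_rot: [-180.0, 0.0, 8.4]
force: [-0.8, -0.3, 0.8]
gripper_width: 64.9
gripper_force: 0.0
```

Call:
arm_command:
  motion:
    - {"offset": [0, 0, -0.015], "spin": 0}
    - {"offset": [0, 0, -0.04], "spin": 0}
    - {"offset": [0, 0, -0.05], "spin": 0}
    - {"offset": [0, 0, -0.05], "spin": 0}
    - {"offset": [0, 0, -0.03], "spin": 0}

```text
time_s: 37.85
ee_pos: [441.7, -2.4, 357.8]
ee_rot: [180.0, -0.2, 8.4]
force: [-0.1, -0.2, 0.0]
gripper_width: 65.0
gripper_force: 0.0
```

Call:
arm_command:
  motion:
    - {"offset": [0, 0, 0], "spin": 0}
    - {"offset": [0, 0, 0], "spin": 0}
    - {"offset": [0, 0, 0], "spin": 0}

```text
time_s: 38.22
ee_pos: [440.5, -2.3, 353.5]
ee_rot: [-180.0, 0.2, 8.4]
force: [-0.4, 0.1, 0.4]
gripper_width: 64.8
gripper_force: 0.0
```

```bash
python3 look.py w9 square_phones_band:149; python3 bands.py w9 380 520 -80 80 172 188; python3 bands.py w9 300 600 -120 120 -3 9
python3 - <<'E'
from h import *
s,p,d=grab('scene'); cv2.imwrite('pics/scene9.png',p[80:380,120:480])
for t,z in [('tea_cup',0),('clay_vase',0),('stone',0),('spare_mid',215)]: print(t,[np.round(at_z('scene',q['location'],z)) for q in env.pinpoint('scene',t)[:1]])
E
```

```text
38.225 [440.5  -2.3 353.5] [-180.     0.2    8.4] d>0 0.9959948979591837
square_phones_band [279. 180.] 0.64 [440.   -2.3 149. ] depthpt [447.1  -1.  178.7]
[ 264  154   34   61 1977] [443.2  -3.1 178.5] [441.8  -3.3] [63.1 34. ] 8.0
[  194    34   184   218 25567] [470.8   2.2   1.2] [450.  -0.] [300. 240.] 0.0
tea_cup [array([699.,  27.,   0.])]
clay_vase [array([693., -65.,   0.])]
stone [array([ 338., -196.,    0.])]
spare_mid [array([ 583., -270.,  215.])]
```

View pics/scene9.png

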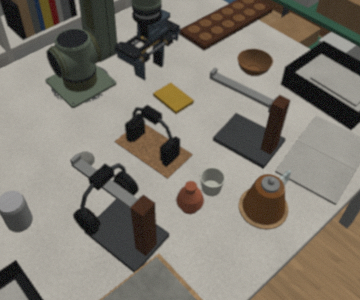

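The square pair stands in the middle of the pad (crop pixel 152,140). The round pair hangs on the spare hook (110,190), and the crowded hook is now empty. The bystanders have not moved.

```bash
python3 -c "
from workcell import env
print(env.job_done())"
```

```text
the job is handed in; nothing more can be done
None
```

I handed the job in at about 38 s: the spare hook held about 15 N for over a second and sprang back home, the round headphones hang on it, and the square pair stands in the middle of the cork pad. The final pictures show all of this with the bystanders in place; the judge returned no verdict.

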